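# Set and lock the mitre gauge dial

### The arm

A 6-joint arm with a two-finger parallel gripper is mounted at the origin on the work surface. World frame = base frame: x ahead of the robot, y to its left, z up, the work surface at z = 0. Lengths are in m, angles in degrees, forces in N, time in s.
With the tool pointing down it reaches from about 0.25 to 0.725 m from the base axis. Payload 9.7 kg.
Tool frame: the origin (TCP) lies at the very end of the fingers, on their centre line; the grasp point (between the pads) lies 19 mm behind it (bot.pinch_z is the distance from the TCP to the grasp point, in m); x points along the fingers, z is the direction in which the jaws open and shut, and the axes are right-handed (so a half turn about x gives the same grasp; the last joint's range is limited). The gripper opens to 85 mm and grips with 20 to 120 N. Pads are 22 mm wide; open, the fingers measure 114 mm over their backs; the gripper's body (76 mm by 85 mm) begins 54 mm behind the grasp point. The pads swing forward as they close: fully open they stand 13 mm farther back than shut.
Start: joints at [73.682, 4.979, 10.078, 95.1, 0, 90], TCP at [0.155, 0.528, 0.208] pointing down, gripper open.
Joint ranges: [-179.16, 179.16], [-48.56, 103.87], [-65.8, 70.77], [-126.05, 130.52], [-82.76, 87.17], [-180, 180]. Speed limits (degrees/s): [127.2, 127.2, 147.25, 180, 180, 180].

### API

Orientations are given as [roll, pitch, yaw] about the fixed x, y, z axes, in that order (R = Rz(yaw) Ry(pitch) Rx(roll)).
In Python, from workcell import bot gives the robot as it stands.
- The arm moves only by the tool play_rows, never from a script. Its argument "rows" is a list of rows, each a list of 3 entries, a list of its own where there are three numbers: the shift along the tool's x, y, z in cm, then the turn about the tool's x in degrees, then the finger opening in cm, from 0 to 8.54. A call has 1 to 12 rows; each row is the pose to reach, as a shift and turn from the pose commanded when the call began, along the tool's axes at that moment; what a row does not reach only later rows make up. A row lasts 1/12 s, in which the tool goes at most 41.7 mm and 7.16 degrees, less where a joint would pass 70% of its speed; a pose out of reach is approached as far as the arm can. A call with a gripper value outside its range is refused whole. The fingers move at their own pace and stop on an object; "squeeze" is the grip in N (left out, the last holds). Time passes only in rows, so rows that repeat a pose let the fingers close. It gives the time, the measured TCP pose, the force and the opening at its end, in the units of the state.
- bot.get_obs(): the state, without advancing time (a new reading comes with each control period).
- bot.camera(name): name is "scene" or "side" or "wrist"; returns (picture, depth): 420x560x3 uint8, blue, green, red; 420x560 float32, m along the optical axis (not along the pixel's ray), 0 where there is no reading.
- bot.camera_model(name): a dict with "fx", "fy", "cx", "cy" (pixels), "origin" and "attitude" of the camera in the world; the wrist camera has in their place "mount" (4x4, takes a point from camera to tool coordinates, whose origin is the TCP and whose axes are the tool frame's). Camera axes: x right, y down, z forward; pixel columns grow to the right and rows downward; lengths in m; the calibration is good to about 2 mm. The wrist camera is an equidistant fisheye: a pixel r from the principal point sees the ray r / f radians off the axis. A picture is of the moment at which its call begins: read the wrist's pose just before it. camera_model takes no time and is no camera call.
- bot.job_done(): hands the job in, once; it reports no verdict.
The state is a dict: "time": time; "q": joint angles; "qd": joint speeds; "joint_efforts": joint torques, N m; "ee_pos": TCP position; "tcp_rot": TCP orientation; "wrist_force": force on the tool from outside, world axes, zero at the start; "torque": the same for the moment, N m; "opening": finger opening in m.
Only numpy, scipy, OpenCV 4.12 (cv2) and the standard library are available. Lean on these libraries where they do the work, as an engineer would, in place of code of your own. Each camera call takes 0.05 s, during which the arm holds its last target.

### The job

Set the framer's mitre gauge: push the round dial by its upright finger lug until the index line on the dial lines up with the one long line on the scale ring around it. Then push the lock lever clockwise all the way round to its stop pin, without disturbing the dial, and come away clear. Push gently with the fingertips only, pinching and lifting nothing, and leave the other things on the bench where they are.

Things in the scene. Friction and masses are not known exactly. Their poses are not given: they have to be found in the camera images.
- gauge: the mitre gauge's dark steel base plate, screwed to the bench: 230 mm (its x) by 360 mm (its y, from -170 to +190), 10 mm thick. Origin on its underside (bench level), on the dial's axis; z up. On it, fixed, is the lever's steel stop pin, 10 mm thick, up to 34 mm above the bench
- ring: flat aluminium scale ring fixed round the dial, inner radius 72 mm, outer 104 mm, top 16 mm above the bench. Origin on the dial's axis; its x axis points along the one long black line (30 mm long, 5 mm wide). 12 short lines (9 mm), 10 degrees apart, flank it, six a side
- dial: steel dial, 141 mm across, its flat top 18 mm above the bench. It turns freely either way, without end stops, about its vertical axis, with light friction (about 3 N at the lug), and stays where it is left. Origin on the axis; its x axis points along the black index line (45 mm long, 5 mm wide, reaching the dial's edge); the finger lug stands on the opposite side, towards -x
- index (a point): outer end of the dial's index line, 70 mm from the dial's axis, on its top face
- long_line (a point): the spot on the dial's edge where the index line's outer end must come: 70 mm from the dial's axis, at the inner end of the ring's long line
- lug (a point): centre of the upright black finger lug on the dial: an upright plate 26 mm long (radially, from 38 to 64 mm from the dial's axis), 14 mm thick (tangentially), from 18 to 48 mm above the bench. This point is 33 mm above the bench and 51 mm from the axis. Pushing the face on the dial's +y side turns the dial clockwise seen from above, the face on its -y side anticlockwise
- lock (a joint): angle of the lock lever, rad: 0 when it points to the base plate's -y; grows as it swings clockwise seen from above; 1.2 at the stop pin. Light friction (about 2 N near the tip); stays where it is left. It begins at 0 to 0.25. It does not hold the dial by itself in this model
- lever_pivot (a point): point on the lock lever's vertical axis, 30 mm above the bench, at (+40, -135) mm in the base plate's x, y. The hub is 24 mm across, its top 42 mm (its small screw 45 mm) above the bench
- lever_tip (a point): free end of the black lock lever, 80 mm from its pivot. The lever is a level bar 12 mm thick, from 20 to 40 mm above the bench. The face to push is the one on the base plate's +x side when the joint is 0; the other face comes to rest against the stop pin
- corner: bystander: blue plastic corner protector, 50 by 50 by 26 mm, loose on the base plate's +y end
- offcut: bystander: moulding offcut with a gilt edge, 160 by 38 by 28 mm, on the bench
- clamp: bystander: nickel-plated spring clamp, about 140 by 75 by 18 mm, lying on the bench
- stick: bystander: cherry sanding stick, 170 by 22 by 9 mm, lying on the bench

How it is judged (in metres and radians):
On the way, in this order (a step that is already met when the one before it is completed fails the run):
1. the dial's index line is lined up with the long scale line (ends within 5 mm) and the dial is still, the lever not yet swung (horizontal distance between index and long_line below 0.005 m and angular speed of dial below 0.05 rad/s and value of joint lock below 0.45 rad), for 0.3 s.
2. the lock lever is swung to its stop pin (within 0.1 rad) (value of joint lock above 1.1 rad), for 0.2 s.
At the end, for the whole second after the job is handed in: the end of the dial's index line is within 5 mm (4 degrees) of the inner end of the long scale line, the dial is still, the lock lever is within 0.1 rad of its stop pin (joint above 1.1), and the four bystanders are within 15 mm of where they began (horizontal distance between index and long_line below 0.005 m and angular speed of dial below 0.05 rad/s and value of joint lock above 1.1 rad and distance of each of corner, offcut, clamp, stick from where it was at the start of the episode below 0.015 m); the robot touches nothing.
It fails at once if the lock lever was swung (past 0.45 rad) while the index line was more than 12 mm off the long line (value of joint lock above 0.45 rad and horizontal distance between index and long_line above 0.012 m).
It fails at once if the finger lug or the lever was pinched (fingers pressing on both its halves with more than 6 N each) ((contact force between the fingers and dial_c1 above 6 N and contact force between the fingers and dial_c2 above 6 N) or (contact force between the fingers and lock_c1 above 6 N and contact force between the fingers and lock_c2 above 6 N)).
It fails at once if the dial was pushed with more than 35 N (contact force between anything else and dial above 35 N).
It fails at once if the lever was pushed with more than 40 N (contact force between anything else and lock_c1 above 40 N or contact force between anything else and lock_c2 above 40 N).
It fails at once if a bystander was moved by more than 15 mm, or lifted (distance of any of corner, offcut, clamp, stick from where it was at the start of the episode above 0.015 m).
It also fails if it takes over 61 s, if anything falls off the work surface, if the arm or the gripper's body presses on something with over 40 N, if the wrist force passes 120 N, or if a joint passes its speed limit or range.

## Working session

There is one attempt and no reset: what is moved stays moved. The work goes in short steps, Python scripts to look and compute and a tool call to move; the robot and the scene stay as the last step left them, time stands still between calls to the robot, and variables do not carry over. Pictures are saved under pics/ and viewed, and the job is handed in when it is done.

Besides the shell and the picture viewer there is one more tool, called after "Call:" as name(argument=value, ...) on one line, values as JSON. play_rows: Moves the arm, as the interface text tells. Its arguments: {"type":"object","properties":{"rows":{"type":"array"},"squeeze":{"type":"number"}},"required":["rows"]}

```bash
mkdir -p pics
python3 - <<'E'
from workcell import bot
import cv2,numpy as np
o=bot.get_obs(); print({k:np.round(v,3) for k,v in o.items()})
for n in("scene","side","wrist"):
    p,d=bot.camera(n); cv2.imwrite(f"pics/{n}0.png",p); np.save(f"pics/{n}0.npy",d)
    print(n,bot.camera_model(n))
E
```

```text
{'time': np.float64(0.0), 'q': array([73.682,  5.01 , 10.034, 95.101,  0.   , 89.998]), 'qd': array([ 0.033, -0.032, -0.1  , -0.049, -0.08 ,  0.059]), 'joint_efforts': array([ 2.0000e-03, -5.2039e+01,  4.6480e+01,  1.7000e-02,  0.0000e+00,
       -0.0000e+00]), 'ee_pos': array([0.154, 0.528, 0.207]), 'tcp_rot': array([ 179.66 ,   89.923, -106.656]), 'wrist_force': array([ 0.22 , -0.053,  0.243]), 'torque': array([ 0.03 , -0.045, -0.033]), 'opening': np.float64(0.085)}
scene {'fx': 393.98217900948725, 'fy': 393.98217900948725, 'cx': 274.18138282873576, 'cy': 209.77149917811562, 'origin': array([ 1.15686585, -0.49725747,  0.81087727]), 'attitude': array([-133.8963178 ,   -0.574361  ,   48.84802665])}
side {'fx': 382.8161690171225, 'fy': 382.8161690171225, 'cx': 290.04833566442346, 'cy': 201.37336049170852, 'origin': array([0.51088057, 0.95514237, 0.62971148]), 'attitude': array([-122.37730013,   -0.56586862, -174.58755452])}
wrist {'fx': 325.19226210127806, 'fy': 325.19226210127806, 'cx': 283.0715856466873, 'cy': 206.50233082337107, 'mount': array([[ 2.70991313e-04, -2.63279931e-01,  9.64719443e-01,
        -1.66709037e-01],
       [ 1.15440339e-03, -9.64718754e-01, -2.63280067e-01,
         6.76561582e-02],
       [ 9.99999297e-01,  1.18502200e-03,  4.25008426e-05,
         6.95503312e-04],
       [ 0.00000000e+00,  0.00000000e+00,  0.00000000e+00,
         1.00000000e+00]])}
```

View pics/scene0.png

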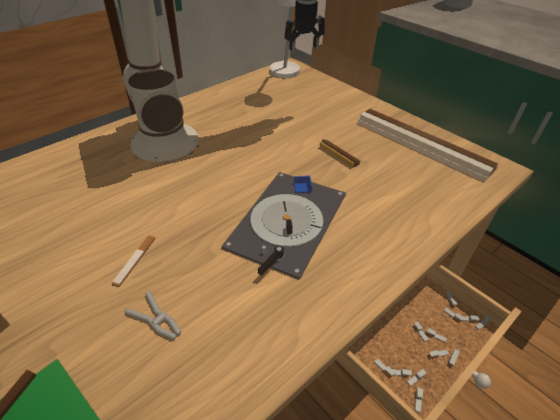

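View pics/side0.png

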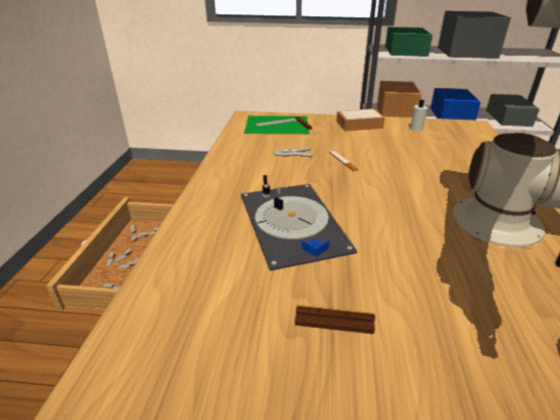

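View pics/wrist0.png

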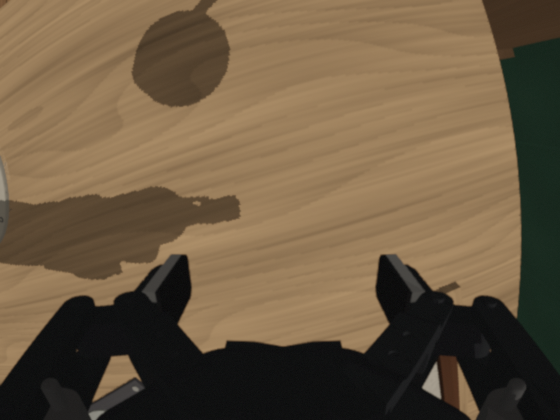

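Scene view: gauge about (288,220), lug about (289,227), lever from about (280,252) to (262,270), long line near (315,226), blue corner at (303,184). Next I'll rectify the views to the bench plane for measurement.

```bash
cat > h.py <<'E'
import numpy as np,cv2
from scipy.spatial.transform import Rotation as R
from workcell import bot
def cam(n):
    m=bot.camera_model(n); return m,R.from_euler('xyz',m['attitude'],degrees=True).as_matrix(),np.array(m['origin'])
def ray(n,uv,z):
    m,A,o=cam(n); uv=np.atleast_2d(np.array(uv,float))
    d=np.c_[(uv[:,0]-m['cx'])/m['fx'],(uv[:,1]-m['cy'])/m['fy'],np.ones(len(uv))]@A.T
    return o+d*((z-o[2])/d[:,2])[:,None]
def proj(n,P):
    m,A,o=cam(n); c=(np.atleast_2d(P)-o)@A
    return np.c_[m['fx']*c[:,0]/c[:,2]+m['cx'],m['fy']*c[:,1]/c[:,2]+m['cy']]
def top(n,img,x0,y0,x1,y1,z,s=2000):
    # ortho rectification; col = x dir, row = -y
    c=np.array([[x0,y1,z],[x1,y1,z],[x1,y0,z],[x0,y0,z]])
    W,H=int((x1-x0)*s),int((y1-y0)*s)
    M=cv2.getPerspectiveTransform(proj(n,c).astype(np.float32),np.array([[0,0],[W,0],[W,H],[0,H]],np.float32))
    return cv2.warpPerspective(img,M,(W,H),flags=cv2.INTER_CUBIC)
E
python3 - <<'E'
from h import *
a=cv2.imread('pics/scene0.png');b=cv2.imread('pics/side0.png')
c=ray('scene',[[287,219]],.017)[0];print(c, ray('side',[[291,216]],.017))
x0,y0,x1,y1=c[0]-.2,c[1]-.22,c[0]+.2,c[1]+.22
print(x0,y0,x1,y1)
np.save('box.npy',[x0,y0,x1,y1])
t=np.hstack([top('scene',a,x0,y0,x1,y1,.017,1000),top('side',b,x0,y0,x1,y1,.017,1000)])
cv2.imwrite('pics/top0.png',t)
cv2.imwrite('pics/zs.png',cv2.resize(a[165:285,215:355],None,fx=5,fy=5,interpolation=cv2.INTER_CUBIC))
cv2.imwrite('pics/zd.png',cv2.resize(b[170:270,230:360],None,fx=5,fy=5,interpolation=cv2.INTER_CUBIC))
E
```

```text
[0.59293175 0.05449094 0.017     ] [[0.58607773 0.06887746 0.017     ]]
0.3929317526169392 -0.16550905908790955 0.7929317526169393 0.2744909409120905
```

View pics/top0.png

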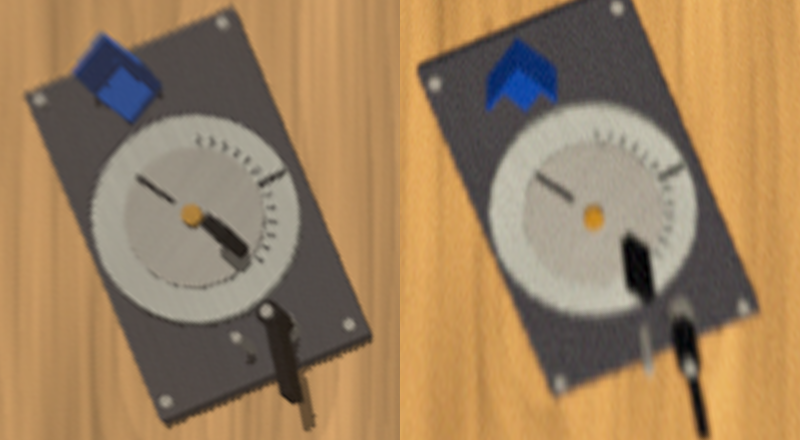

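View pics/zs.png

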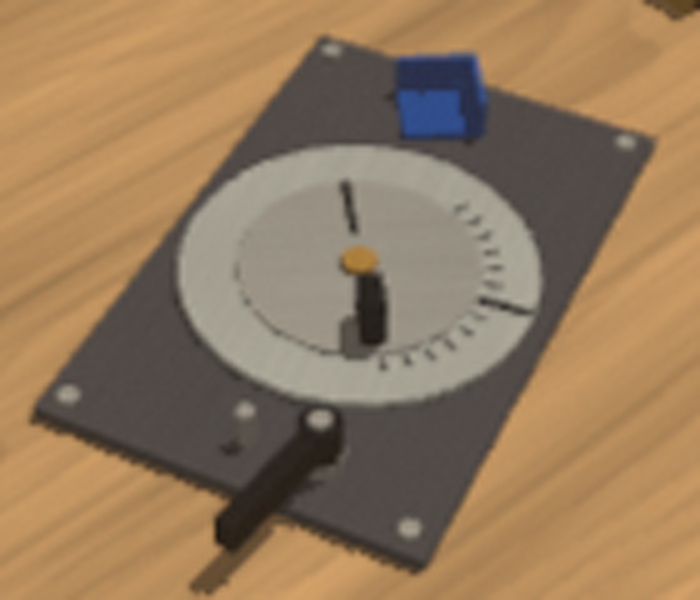

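View pics/zd.png

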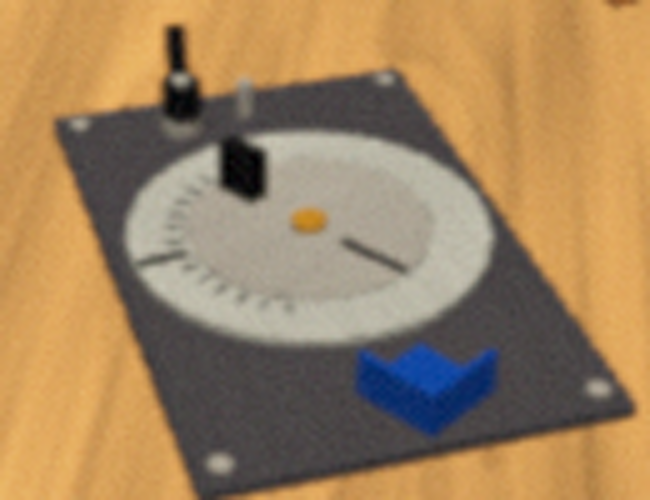

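```bash
cat >> h.py <<'E'
def pose():
    o=bot.get_obs(); return o,np.array(o['ee_pos']),R.from_euler('xyz',o['tcp_rot'],degrees=True).as_matrix()
def shift(target):
    o,p,A=pose(); return np.round(100*A.T@(np.array(target)-p),2)
def yawz():
    o,p,A=pose(); return np.degrees(np.arctan2(A[1,2],A[0,2]))
def rect(n,img,z,s,c,h):
    return top(n,img,c[0]-h,c[1]-h,c[0]+h,c[1]+h,z,s)
E
python3 - <<'E'
from h import *
a={'scene':cv2.imread('pics/scene0.png'),'side':cv2.imread('pics/side0.png')}
for n in a:
    # blob ring+dial: low saturation bright
    hsv=cv2.cvtColor(a[n],cv2.COLOR_BGR2HSV)
    m=((hsv[...,1]<60)&(hsv[...,2]>110)).astype(np.uint8)
    m=cv2.morphologyEx(m,cv2.MORPH_CLOSE,np.ones((3,3)))
    N,l,st,ce=cv2.connectedComponentsWithStats(m)
    u,v=proj(n,[.59,.06,.017])[0]
    k=min([i for i in range(1,N) if st[i,4]>1000],key=lambda i:np.hypot(*(ce[i]-[u,v])))
    cs,_=cv2.findContours((l==k).astype(np.uint8),cv2.RETR_EXTERNAL,cv2.CHAIN_APPROX_NONE)
    c=max(cs,key=cv2.contourArea)[:,0]
    P=ray(n,cv2.convexHull(c)[:,0],.016)[:,:2]
    P=ray(n,c,.016)[:,:2]
    A=np.c_[2*P,np.ones(len(P))];s=np.linalg.lstsq(A,(P**2).sum(1),rcond=None)[0]
    for _ in range(3):
        r=np.hypot(*(P-s[:2]).T);R0=np.sqrt(s[2]+s[0]**2+s[1]**2);g=abs(r-R0)<.004
        s=np.linalg.lstsq(A[g],(P[g]**2).sum(1),rcond=None)[0]
    print(n,st[k],'center',s[:2],'R',R0,g.mean())
print('tool R',pose()[2].round(3).tolist(), 'zyaw',yawz())
print(shift([.57,.02,.25]))
E
```

```text
scene [ 250  194   74   57 2851] center [0.58747228 0.05676492] R 0.10291300165028573 0.946236559139785
side [ 255  196   74   43 2389] center [0.58540923 0.06426529] R 0.10371144806141296 0.8163265306122449
tool R [[-0.0, -0.96, 0.281], [-0.001, 0.281, 0.96], [-1.0, 0.0, -0.001]] zyaw 73.68172509057551
[ -4.22 -54.14 -37.05]
```

Run:
```python
from h import *
print(shift([.62,.05,.25]))
```

```text
[ -4.22 -58.1  -32.77]
```

Call:
play_rows(rows=[[[-1,-3.5,-2],0,0],[[-2,-7,-4],0,0],[[-3,-10.5,-6],0,0],[[-4.2,-14,-8],0,0],[[-4.2,-17.5,-10],0,0],[[-4.2,-21,-12],0,0],[[-4.2,-24.5,-14],0,0],[[-4.2,-28,-16],0,0],[[-4.2,-31.5,-18],0,0],[[-4.2,-35,-20],0,0],[[-4.2,-38.5,-22],0,0],[[-4.2,-42,-24],0,0]])

```text
time: 1.15
ee_pos: [0.4912, 0.1776, 0.2499]
tcp_rot: [68.4, 90.0, 142.1]
wrist_force: [0.4, 1.2, 0.5]
opening: 0.0001
```

Call:
play_rows(rows=[[[0,-3.5,-2],0,0],[[0,-7,-4],0,0],[[0,-10.5,-6],0,0],[[0,-14,-8],0,0],[[0,-16,-8.8],0,0],[[0,-16,-8.8],0,0],[[0,-16,-8.8],0,0],[[0,-16,-8.8],0,0]])

```text
time: 1.82
ee_pos: [0.6186, 0.0504, 0.2497]
tcp_rot: [98.9, 90.0, 172.5]
wrist_force: [0.8, -0.1, -0.6]
opening: 0.0002
```

Run:
```python
from h import *
o,p,A=pose(); np.savez('w1.npz',p=p,A=A); print(o['time'],p,o['tcp_rot'],o['opening'])
p,d=bot.camera('wrist'); cv2.imwrite('pics/wrist1.png',p); np.save('pics/wrist1.npy',d)
```

```text
1.8167 [0.61864167 0.05036843 0.24971652] [ 98.85441997  89.952834   172.53440171] 0.00019041866014448924
```

View pics/wrist1.png

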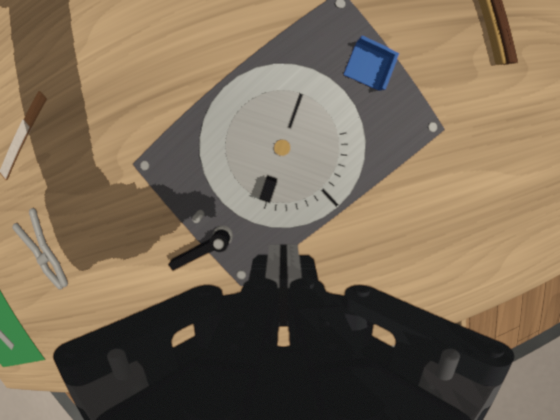

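The wrist view shows everything: ring centred near (283,147), index line (295,110), long line (330,197), lug (269,188), lever (220,240)→(172,265), stop pin (198,217).

```bash
cat >> h.py <<'E'
def wray(uv,z,p,A):
    m=bot.camera_model('wrist');M=np.array(m['mount']);uv=np.atleast_2d(np.array(uv,float))
    du=(uv-[m['cx'],m['cy']])/m['fx'];t=np.hypot(*du.T);s=np.where(t>0,np.sin(t)/np.maximum(t,1e-9),1)
    d=np.c_[du*s[:,None],np.cos(t)]@M[:3,:3].T@A.T; o=p+A@M[:3,3]
    return o+d*((z-o[2])/d[:,2])[:,None]
def wproj(P,p,A):
    m=bot.camera_model('wrist');M=np.array(m['mount']);c=((P-p)@A-M[:3,3])@M[:3,:3]
    r=np.hypot(c[:,0],c[:,1]);t=np.arctan2(r,c[:,2])*m['fx']/np.maximum(r,1e-9)
    return np.c_[c[:,0]*t+m['cx'],c[:,1]*t+m['cy']]
def wtop(img,x0,y0,x1,y1,z,s,p,A):
    W,H=int((x1-x0)*s),int((y1-y0)*s);X,Y=np.meshgrid(x0+(np.arange(W)+.5)/s,y1-(np.arange(H)+.5)/s)
    uv=wproj(np.c_[X.ravel(),Y.ravel(),np.full(X.size,z)],p,A).astype(np.float32).reshape(H,W,2)
    return cv2.remap(img,uv,None,cv2.INTER_CUBIC)
def circ(P,tol=.004):
    A=np.c_[2*P,np.ones(len(P))];b=(P**2).sum(1);s=np.linalg.lstsq(A,b,rcond=None)[0]
    for _ in range(5):
        R0=np.sqrt(s[2]+s[0]**2+s[1]**2);g=abs(np.hypot(*(P-s[:2]).T)-R0)<tol
        s=np.linalg.lstsq(A[g],b[g],rcond=None)[0]
    return s[:2],R0,g.mean()
def ringfit(img,p,A,guess=(.587,.06)):
    hsv=cv2.cvtColor(img,cv2.COLOR_BGR2HSV)
    m=((hsv[...,1]<60)&(hsv[...,2]>120)).astype(np.uint8)
    m=cv2.morphologyEx(m,cv2.MORPH_CLOSE,np.ones((3,3)))
    N,l,st,ce=cv2.connectedComponentsWithStats(m)
    uv=wproj(np.array([[*guess,.017]]),p,A)[0]
    k=min([i for i in range(1,N) if st[i,4]>3000],key=lambda i:np.hypot(*(ce[i]-uv)))
    cs,_=cv2.findContours((l==k).astype(np.uint8),cv2.RETR_EXTERNAL,cv2.CHAIN_APPROX_NONE)
    c=max(cs,key=cv2.contourArea)[:,0]
    return circ(wray(c,.016,p,A)[:,:2])
def polar(img,c,z,p,A,r0,r1,dr=.0005,da=.1):
    r=np.arange(r0,r1,dr);a=np.radians(np.arange(-180,180,da));Rr,Aa=np.meshgrid(r,a)
    P=np.c_[(c[0]+Rr*np.cos(Aa)).ravel(),(c[1]+Rr*np.sin(Aa)).ravel(),np.full(Rr.size,z)]
    uv=wproj(P,p,A).astype(np.float32).reshape(*Rr.shape,2)
    return cv2.remap(cv2.cvtColor(img,cv2.COLOR_BGR2GRAY),uv,None,cv2.INTER_LINEAR).astype(float),np.degrees(a)
def darkangle(prof,a,n=4):
    # dark stripes: list of (angle,depth,width)
    base=np.median(prof);m=(base-prof)>0.35*(base-prof.min());out=[]
    N,l=cv2.connectedComponents(m.astype(np.uint8)[None,:]);l=l[0]
    for i in range(1,N):
        g=l==i;w=(base-prof)[g];out.append((round(float((a[g]*w).sum()/w.sum()),2),round(float(w.max()),1),round(float(g.sum()*(a[1]-a[0])),1)))
    return sorted(out,key=lambda t:-t[1])[:n]
E
python3 - <<'E'
from h import *
z=np.load('w1.npz');p,A=z['p'],z['A'];img=cv2.imread('pics/wrist1.png')
c,r,g=ringfit(img,p,A);print('ring',c,r,g)
q,a=polar(img,c,.016,p,A,.086,.101);print('long',darkangle(q.mean(1),a))
q,a=polar(img,c,.018,p,A,.030,.064);print('dial',darkangle(q.mean(1),a))
x0,y0,x1,y1=c[0]-.2,c[1]-.23,c[0]+.2,c[1]+.2
t=wtop(img,x0,y0,x1,y1,.017,1400,p,A);cv2.imwrite('pics/t1.png',t);print(x0,y1)
d=np.load('pics/wrist1.npy');print(np.unique(d[140:150,260:300].round(3))[:3])
E
```

```text
ring [0.58529194 0.05947098] 0.10348187043081417 0.9346534653465347
long [(27.17, 128.0, 3.2)]
dial [(144.88, 113.9, 5.9), (-37.34, 98.9, 24.2)]
0.3852919382187197 0.25947097906379113
[0.    0.385 0.386]
```

View pics/t1.png

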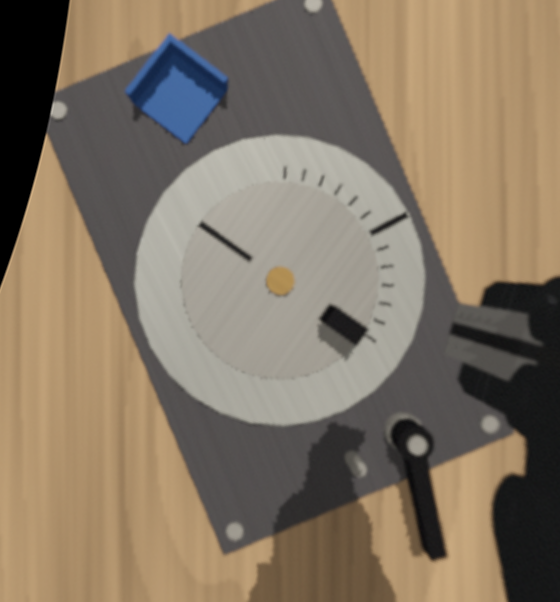

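```bash
cat >> h.py <<'E'
C=np.array([.5853,.0595]);LONG=27.2;YAW=22.95;PIV=np.array([.6748,-.0492])
def plan(xyz,yyaw):
    """shift(cm) and turn(deg) to bring TCP to xyz with tool y at world yaw yyaw"""
    o,p,A=pose(); cur=np.degrees(np.arctan2(A[1,1],A[0,1])); t=-((yyaw-cur+180)%360-180)
    return np.round(100*A.T@(np.array(xyz)-p),2),round(t,1)
def fpos(lug,tang,rad=.051):
    """finger centre, tang m anticlockwise of lug centre line; push yaw"""
    l=np.radians(lug);return C+rad*np.array([np.cos(l),np.sin(l)])+tang*np.array([-np.sin(l),np.cos(l)]),lug-90
E
python3 - <<'E'
from h import *
o,p,A=pose();print(o['q'],np.degrees(np.arctan2(A[1,1],A[0,1])))
f,y=fpos(-35.1,.030);print(f,y,plan([*f,.1],y),plan([*f,.026],y))
E
```

```text
[4.68713127e+00 1.65676038e+01 2.82105683e+01 1.01654645e+02
 1.02341950e-02 2.09662113e+01] 163.7209196385995
[0.64427579 0.05471922] -125.1 (array([15.01, -2.37,  1.1 ]), np.float64(-71.2)) (array([22.41, -2.37,  1.1 ]), np.float64(-71.2))
```

Call:
play_rows(rows=[[[1.5,-0.3,0.1],-7,0],[[3,-0.6,0.3],-14,0],[[4.5,-1,0.5],-21,0],[[6,-1.4,0.7],-28,0],[[7.5,-1.8,0.9],-35,0],[[9,-2.2,1],-42,0],[[10.5,-2.4,1.1],-49,0],[[12,-2.4,1.1],-56,0],[[13.5,-2.4,1.1],-63,0],[[15,-2.4,1.1],-70,0],[[15,-2.4,1.1],-71.2,0],[[15,-2.4,1.1],-71.2,0]])

```text
time: 2.87
ee_pos: [0.6442, 0.0548, 0.1001]
tcp_rot: [37.1, 90.0, -178.0]
wrist_force: [-0.4, 0.3, 0.3]
opening: -0.0005
```

Run:
```python
from h import *
o,p,A=pose();print(o['q'])
f,y=fpos(-35.1,.030);print(plan([*f,.026],y))
p,d=bot.camera('wrist'); cv2.imwrite('pics/wrist2.png',p)
```

```text
[ 4.86293521e+00  1.75802928e+01  1.27479189e+01  8.52164206e+01
  2.45264051e-03 -4.99872029e+01]
(array([ 7.41, -0.  , -0.02]), np.float64(-0.0))
```

View pics/wrist2.png

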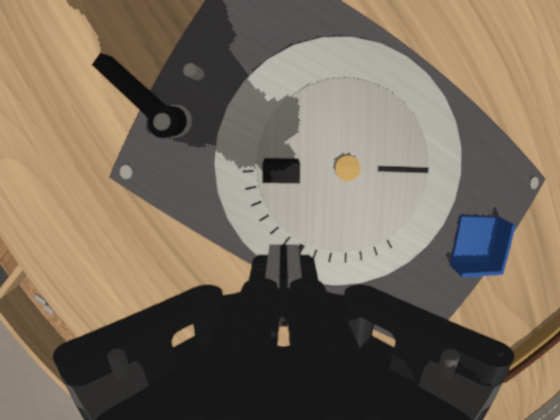

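The lug (281,170) sits squarely ahead of the fingertips (283,250). Next I descend beside it.

Call:
play_rows(rows=[[[2,0,0],0,0],[[4,0,0],0,0],[[5.5,0,0],0,0],[[6.7,0,0],0,0],[[7.4,0,0],0,0],[[7.4,0,0],0,0],[[7.4,0,0],0,0]])

```text
time: 3.5
ee_pos: [0.6454, 0.054, 0.0268]
tcp_rot: [-136.8, 90.0, 8.1]
wrist_force: [0.4, -0.1, -0.0]
opening: -0.0003
```

Run:
```python
from h import *
np.set_printoptions(suppress=True)
for k in range(1,8):
    f,y=fpos(-35.1,.030-.002*k);print(k,plan([*f,.026],y))
for lug in np.arange(-40,-150,-5):
    f,y=fpos(lug,.018);s,t=plan([*f,.026],y);print(lug,s.tolist(),t)
p,d=bot.camera('wrist'); cv2.imwrite('pics/wrist3.png',p)
```

```text
1 (array([0.08, 0.21, 0.13]), np.float64(-0.1))
2 (array([0.08, 0.41, 0.13]), np.float64(-0.1))
3 (array([0.08, 0.61, 0.13]), np.float64(-0.1))
4 (array([0.08, 0.81, 0.13]), np.float64(-0.1))
5 (array([0.08, 1.01, 0.13]), np.float64(-0.1))
6 (array([0.08, 1.21, 0.13]), np.float64(-0.1))
7 (array([0.08, 1.41, 0.13]), np.float64(-0.1))
-40 [0.08, 1.65, -0.01] 4.8
-45 [0.08, 2.11, -0.1] 9.8
-50 [0.08, 2.58, -0.16] 14.8
-55 [0.08, 3.05, -0.18] 19.8
-60 [0.08, 3.52, -0.16] 24.8
-65 [0.08, 3.99, -0.09] 29.8
-70 [0.08, 4.45, 0.01] 34.8
-75 [0.08, 4.9, 0.16] 39.8
-80 [0.08, 5.33, 0.34] 44.8
-85 [0.08, 5.75, 0.56] 49.8
-90 [0.08, 6.15, 0.82] 54.8
-95 [0.08, 6.52, 1.11] 59.8
-100 [0.08, 6.87, 1.43] 64.8
-105 [0.08, 7.18, 1.78] 69.8
-110 [0.08, 7.47, 2.16] 74.8
-115 [0.08, 7.72, 2.56] 79.8
-120 [0.08, 7.93, 2.98] 84.8
-125 [0.08, 8.11, 3.41] 89.8
-130 [0.08, 8.25, 3.86] 94.8
-135 [0.08, 8.35, 4.33] 99.8
-140 [0.08, 8.41, 4.79] 104.8
-145 [0.08, 8.42, 5.27] 109.8
```

View pics/wrist3.png

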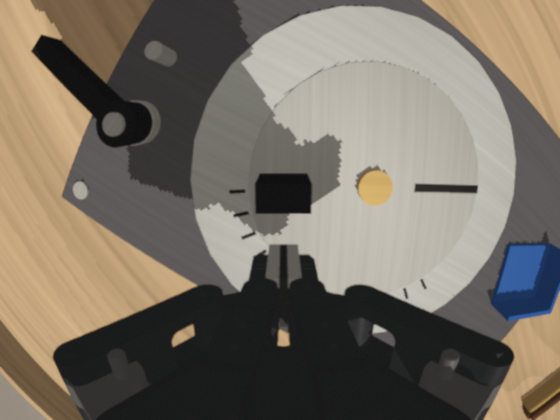

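```bash
cat >> h.py <<'E'
def rel(cmd_xy,cmd_y,xy,y):
    """shift y,z (cm) + turn from commanded pose (tool down)"""
    a=np.radians(cmd_y);ty=np.array([np.cos(a),np.sin(a)]);tz=np.array([np.cos(a-np.pi/2),np.sin(a-np.pi/2)])
    d=100*(np.array(xy)-cmd_xy);return [[0,round(float(d@ty),2),round(float(d@tz),2)],round(cmd_y-y,1),0]
E
python3 - <<'E'
from h import *
o,p,A=pose();print(A[:,2],A[:,1])
c=fpos(-35.1,.030)
print([rel(*c,*fpos(l,t)) for l,t in [(-35.1,.027),(-35.1,.024),(-35.1,.021),(-35.1,.0185),(-35.1,.0175)]+[(-35.1-2.5*k,.0175) for k in range(1,8)]])
c=fpos(-52.6,.0175)
print([rel(*c,*fpos(-52.6-2.5*k,.0175)) for k in range(1,13)])
E
```

```text
[-0.81765296  0.57571027 -0.00115091] [-0.57570947 -0.81765376 -0.00096889]
[[[0, 0.3, -0.0], 0.0, 0], [[0, 0.6, -0.0], 0.0, 0], [[0, 0.9, -0.0], 0.0, 0], [[0, 1.15, -0.0], 0.0, 0], [[0, 1.25, -0.0], 0.0, 0], [[0, 1.47, -0.07], 2.5, 0], [[0, 1.7, -0.13], 5.0, 0], [[0, 1.93, -0.18], 7.5, 0], [[0, 2.16, -0.23], 10.0, 0], [[0, 2.4, -0.26], 12.5, 0], [[0, 2.63, -0.28], 15.0, 0], [[0, 2.86, -0.29], 17.5, 0]]
[[[0, 0.22, -0.07], 2.5, 0], [[0, 0.45, -0.13], 5.0, 0], [[0, 0.68, -0.18], 7.5, 0], [[0, 0.91, -0.23], 10.0, 0], [[0, 1.15, -0.26], 12.5, 0], [[0, 1.38, -0.28], 15.0, 0], [[0, 1.61, -0.29], 17.5, 0], [[0, 1.85, -0.29], 20.0, 0], [[0, 2.08, -0.28], 22.5, 0], [[0, 2.32, -0.26], 25.0, 0], [[0, 2.55, -0.23], 27.5, 0], [[0, 2.78, -0.19], 30.0, 0]]
```

Call:
play_rows(rows=[[[0,0.3,0],0,0],[[0,0.6,0],0,0],[[0,0.9,0],0,0],[[0,1.15,0],0,0],[[0,1.25,0],0,0],[[0,1.47,-0.07],2.5,0],[[0,1.7,-0.13],5,0],[[0,1.93,-0.18],7.5,0],[[0,2.16,-0.23],10,0],[[0,2.4,-0.26],12.5,0],[[0,2.63,-0.28],15,0],[[0,2.86,-0.29],17.5,0]])

```text
time: 4.55
ee_pos: [0.631, 0.0286, 0.026]
tcp_rot: [-113.2, 90.0, 14.0]
wrist_force: [0.3, 0.5, -0.6]
opening: -0.0003
```

```bash
cat >> h.py <<'E'
def look(name):
    o,p,A=pose();img,d=bot.camera('wrist');cv2.imwrite(f'pics/{name}.png',img)
    l=o['tcp_rot'];print('t',round(o['time'],2),p.round(4),'yyaw',np.degrees(np.arctan2(A[1,1],A[0,1])).round(1),'F',np.round(o['wrist_force'],1))
    q,a=polar(img,C,.018,p,A,.030,.064);print('dial',darkangle(q.mean(1),a))
    q,a=polar(img,C,.016,p,A,.086,.101);print('ring',darkangle(q.mean(1),a))
    return img,p,A
E
python3 - <<'E'
from h import *
look('w4')
E
```

```text
t 4.55 [0.631  0.0286 0.026 ] yyaw -142.8 F [ 0.3  0.5 -0.6]
dial [(144.52, 133.1, 6.5), (-36.35, 124.9, 85.8), (35.35, 68.7, 22.3)]
ring [(12.95, 157.9, 65.6), (62.14, 157.6, 21.4), (-65.27, 73.0, 34.5)]
```

View pics/w4.png

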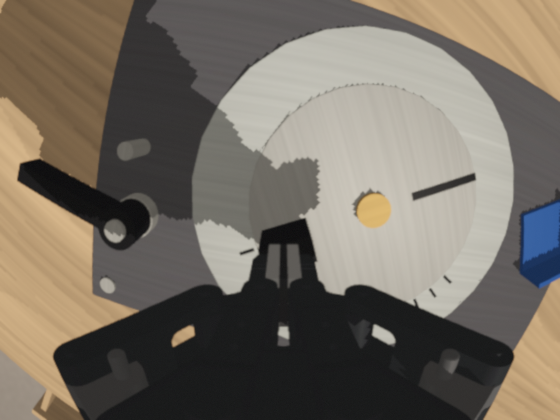

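Run:
```python
from h import *
o,p,A=pose()
print('tcp px',wproj(p[None],p,A), 'pts +-11mm y',wproj(p+A@np.array([0,.011,0])[None].T.ravel()[None][0],p,A) if 0 else wproj((p+A@np.array([0,.011,0]))[None],p,A))
for y in(0,.005,.011): print(y,[wproj((p+A@np.array([x,y,0]))[None],p,A)[0].round(0).tolist() for x in(0,-.02,-.04)])
l=np.radians(-35.3)
u=np.array([np.cos(l),np.sin(l)]);v=np.array([-u[1],u[0]])
for z in(.018,.048):
  for r in(.038,.064):
    for t in(-.007,.007):
      P=np.array([[*(C+r*u+t*v),z]]);print(z,r,t,wproj(P,p,A).round(0))
q=cv2.imread('pics/w4.png')
cv2.imwrite('pics/w4z.png',cv2.resize(q[190:310,200:370],None,fx=4.5,fy=4.5,interpolation=cv2.INTER_CUBIC))
for n in('scene','side'):
    i,d=bot.camera(n);cv2.imwrite(f'pics/{n}4.png',i)
    u0,v0=proj(n,p)[0].astype(int);cv2.imwrite(f'pics/{n}4z.png',cv2.resize(i[max(v0-70,0):v0+40,u0-70:u0+70],None,fx=5,fy=5,interpolation=cv2.INTER_CUBIC));print(n,u0,v0)
```

```text
tcp px [[280.64627378 243.62821588]] pts +-11mm y [[280.62160327 224.72016514]]
0 [[281.0, 244.0], [280.0, 259.0], [280.0, 277.0]]
0.005 [[281.0, 235.0], [280.0, 249.0], [280.0, 267.0]]
0.011 [[281.0, 225.0], [280.0, 238.0], [280.0, 255.0]]
0.018 0.038 -0.007 [[305. 217.]]
0.018 0.038 0.007 [[312. 239.]]
0.018 0.064 -0.007 [[262. 230.]]
0.018 0.064 0.007 [[269. 252.]]
0.048 0.038 -0.007 [[310. 236.]]
0.048 0.038 0.007 [[317. 261.]]
0.048 0.064 -0.007 [[258. 251.]]
0.048 0.064 0.007 [[267. 276.]]
scene 289 228
side 276 204
```

View pics/w4z.png

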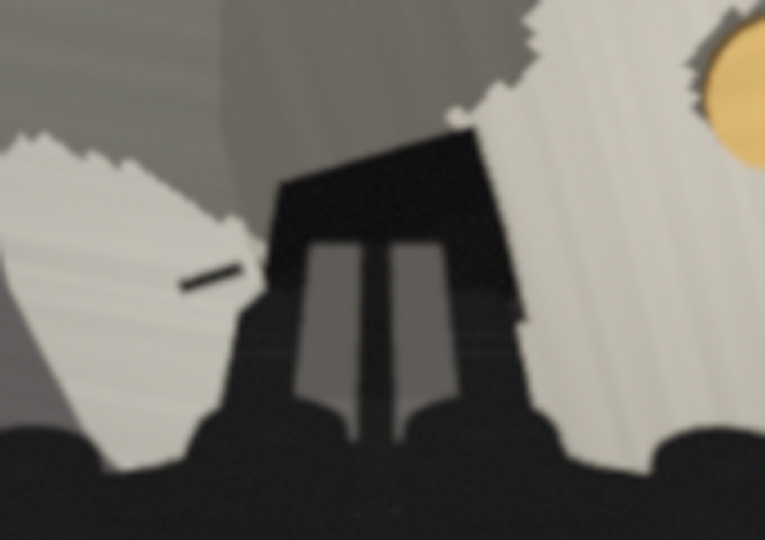

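View pics/scene4z.png

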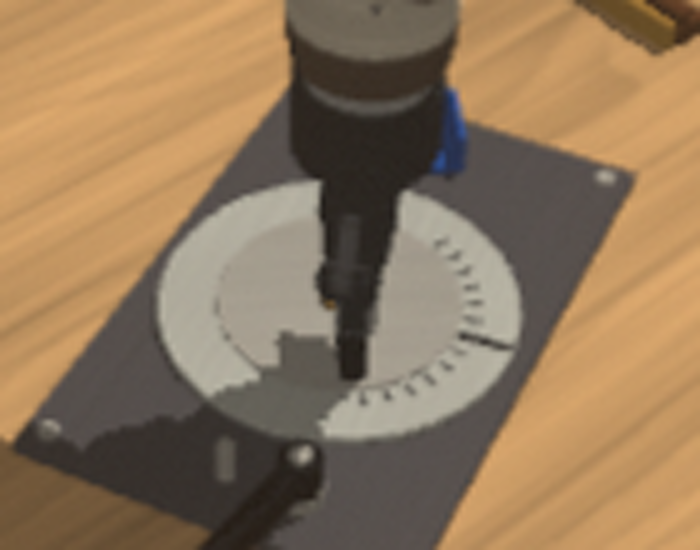

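View pics/side4z.png

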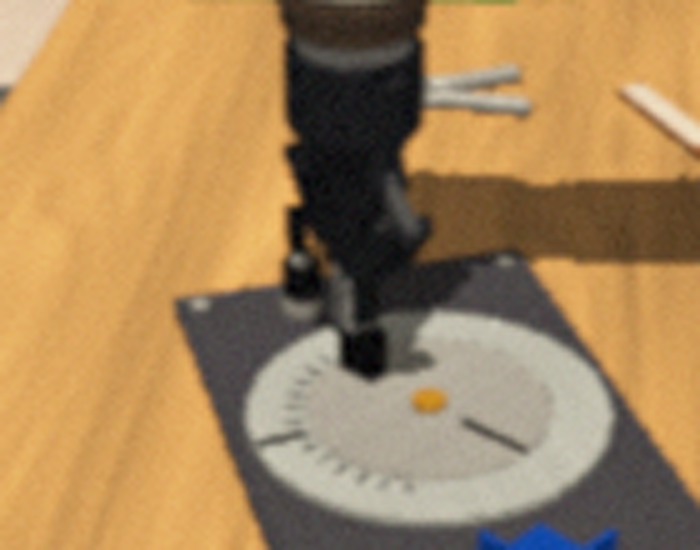

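Run:
```python
from h import *
o,p,A=pose();img,d=bot.camera('wrist');np.save('pics/w5.npy',d)
m=bot.camera_model('wrist');M=np.array(m['mount'])
for uv in [(c,r) for c in (262,271,283,293,305) for r in (225,232,240,246,252,262,272,280,300)]:
    u,v=uv;z=d[v,u];du=np.array([(u-m['cx'])/m['fx'],(v-m['cy'])/m['fx']]);t=np.hypot(*du)
    k=np.tan(t)/t if t>0 else 1
    P=M[:3,:3]@np.array([du[0]*k*z,du[1]*k*z,z])+M[:3,3]
    print(uv,round(float(z),4),'tool cm',(100*P).round(2),'world z',round(float((p+A@P)[2]),4))
```

```text
(262, 225) 0.1824 tool cm [ 0.65  0.86 -1.05] world z 0.0196
(262, 232) 0.1786 tool cm [ 0.19  0.61 -1.03] world z 0.0241
(262, 240) 0.1669 tool cm [-1.03  0.61 -0.95] world z 0.0363
(262, 246) 0.1582 tool cm [-1.92  0.64 -0.9 ] world z 0.0453
(262, 252) 0.1547 tool cm [-2.32  0.49 -0.88] world z 0.0493
(262, 262) 0.1386 tool cm [-3.93  0.71 -0.77] world z 0.0654
(262, 272) 0.129 tool cm [-4.92  0.73 -0.72] world z 0.0753
(262, 280) 0.1095 tool cm [-6.77  1.35 -0.59] world z 0.0938
(262, 300) 0.0997 tool cm [-7.83  1.2  -0.53] world z 0.1044
(271, 225) 0.1836 tool cm [ 0.77  0.82 -0.55] world z 0.0184
(271, 232) 0.1742 tool cm [-0.22  0.76 -0.52] world z 0.0283
(271, 240) 0.1634 tool cm [-1.35  0.73 -0.48] world z 0.0396
(271, 246) 0.1462 tool cm [-3.03  1.1  -0.41] world z 0.0564
(271, 252) 0.1396 tool cm [-3.72  1.1  -0.39] world z 0.0633
(271, 262) 0.1293 tool cm [-4.78  1.11 -0.35] world z 0.0739
(271, 272) 0.1207 tool cm [-5.67  1.11 -0.32] world z 0.0828
(271, 280) 0.1139 tool cm [-6.37  1.14 -0.3 ] world z 0.0898
(271, 300) 0.0992 tool cm [-7.87  1.22 -0.25] world z 0.1048
(28
[... 936 characters left out ...]
7   1.12  0.51] world z 0.0831
(293, 280) 0.1126 tool cm [-6.49  1.2   0.48] world z 0.0909
(293, 300) 0.0986 tool cm [-7.93  1.26  0.44] world z 0.1054
(305, 225) 0.1698 tool cm [-0.54  1.26  1.28] world z 0.0315
(305, 232) 0.1598 tool cm [-1.59  1.25  1.21] world z 0.042
(305, 240) 0.1542 tool cm [-2.21  1.07  1.18] world z 0.0482
(305, 246) 0.1547 tool cm [-2.25  0.77  1.18] world z 0.0485
(305, 252) 0.1557 tool cm [-2.23  0.45  1.19] world z 0.0484
(305, 262) 0.1388 tool cm [-3.91  0.7   1.08] world z 0.0652
(305, 272) 0.1297 tool cm [-4.86  0.7   1.02] world z 0.0747
(305, 280) 0.1093 tool cm [-6.78  1.36  0.88] world z 0.0939
(305, 300) 0.0994 tool cm [-7.86  1.21  0.82] world z 0.1047
```

Run:
```python
from h import *
m=bot.camera_model('wrist');M=np.array(m['mount'])
def pts(d):
    v,u=np.mgrid[0:420,0:560];du=(u-m['cx'])/m['fx'];dv=(v-m['cy'])/m['fx'];t=np.hypot(du,dv)+1e-9;k=np.tan(t)/t
    return np.stack([du*k*d,dv*k*d,d],-1)@M[:3,:3].T+M[:3,3]
for f in('wrist0','wrist1'):
    d=np.load(f'pics/{f}.npy');P=pts(d);ok=(d>0)&(P[...,0]<.05)&(d<.3)&(np.mgrid[0:420,0:560][0]>200)
    Q=P[ok]*100;print(f,'max x',np.sort(Q[:,0])[-40::6].round(2));g=Q[Q[:,0]>Q[:,0].max()-1.5];print(g.min(0).round(2),g.max(0).round(2))
    g=Q[(Q[:,0]>-5)];print(np.histogram(g[:,0],bins=np.arange(-5,5.1,.5)))
```

```text
wrist0 max x [-3.82 -3.81 -3.79 -3.77 -3.75 -3.72 -3.68]
[-5.14 -1.15 -5.45] [-3.64  1.18  5.77]
(array([541, 445, 133,   0,   0,   0,   0,   0,   0,   0,   0,   0,   0,
         0,   0,   0,   0,   0,   0,   0]), array([-5. , -4.5, -4. , -3.5, -3. , -2.5, -2. , -1.5, -1. , -0.5,  0. ,
        0.5,  1. ,  1.5,  2. ,  2.5,  3. ,  3.5,  4. ,  4.5,  5. ]))
wrist1 max x [-3.04 -3.02 -2.98 -2.95 -2.92 -2.9  -2.86]
[-4.28  0.62 -1.22] [-2.78  1.16  1.48]
(array([334, 312, 278, 205,  33,   0,   0,   0,   0,   0,   0,   0,   0,
         0,   0,   0,   0,   0,   0,   0]), array([-5. , -4.5, -4. , -3.5, -3. , -2.5, -2. , -1.5, -1. , -0.5,  0. ,
        0.5,  1. ,  1.5,  2. ,  2.5,  3. ,  3.5,  4. ,  4.5,  5. ]))
```

The depth check shows the closed finger ends lie about 28 mm behind the stated TCP. The fingers passed over the lug with no force, and the dial still reads 144.5°. I'll back off behind the lug and go lower: the tips are at least 22 mm above the TCP, so lowering the TCP to z≈0 keeps them above the dial's 18 mm top.

Run:
```python
from h import *
c=fpos(-52.6,.0175)
print(rel(*c,*fpos(-35.3,.032)))
```

```text
[[0, -2.82, 1.18], -17.3, 0]
```

Call:
play_rows(rows=[[[-0.3,-0.8,0.3],-5,0],[[-0.3,-1.6,0.6],-10,0],[[-0.3,-2.4,0.9],-15,0],[[-0.3,-2.8,1.2],-17.3,0],[[0,-2.8,1.2],-17.3,0],[[0.5,-2.8,1.2],-17.3,0],[[1,-2.8,1.2],-17.3,0],[[1.3,-2.8,1.2],-17.3,0],[[1.6,-2.8,1.2],-17.3,0],[[1.6,-2.8,1.2],-17.3,0]])

```text
time: 5.58
ee_pos: [0.6455, 0.0551, 0.009]
tcp_rot: [41.8, 89.9, -173.5]
wrist_force: [-0.1, -0.8, -0.1]
opening: 0.0
```

Run:
```python
from h import *
o,p,A=pose();img,d=bot.camera('wrist');cv2.imwrite('pics/w6.png',img)
print(p,o['wrist_force'])
m=bot.camera_model('wrist');M=np.array(m['mount'])
for c in(271,283,293):
  for v in(236,240,243,245,247,250):
    u=c;z=d[v,u];du=np.array([(u-m['cx'])/m['fx'],(v-m['cy'])/m['fx']]);t=np.hypot(*du);k=np.tan(t)/t
    P=M[:3,:3]@np.array([du[0]*k*z,du[1]*k*z,z])+M[:3,3];print(c,v,(100*P).round(2),(p+A@P)[2].round(4))
i,_=bot.camera('side');u0,v0=proj('side',p)[0].astype(int);cv2.imwrite('pics/side6z.png',cv2.resize(i[v0-70:v0+40,u0-70:u0+70],None,fx=5,fy=5,interpolation=cv2.INTER_CUBIC))
```

```text
[0.64545208 0.05507857 0.00899099] [-0.10032115 -0.77603724 -0.05457947]
271 236 [-1.08  0.81 -0.49] 0.0198
271 240 [-0.98  0.55 -0.49] 0.0188
271 243 [-0.92  0.36 -0.5 ] 0.0182
271 245 [-2.99  1.09 -0.42] 0.0389
271 247 [-3.09  1.03 -0.41] 0.0399
271 250 [-3.54  1.07 -0.4 ] 0.0444
283 236 [-0.99  0.78  0.13] 0.0189
283 240 [-0.98  0.56  0.13] 0.0188
283 243 [-0.86  0.34  0.13] 0.0176
283 245 [-2.87  1.04  0.13] 0.0377
283 247 [-3.15  1.06  0.13] 0.0405
283 250 [-3.61  1.1   0.13] 0.0451
293 236 [-1.04  0.8   0.64] 0.0194
293 240 [-0.98  0.55  0.64] 0.0188
293 243 [-1.06  0.42  0.64] 0.0196
293 245 [-2.88  1.05  0.58] 0.0378
293 247 [-3.2   1.08  0.57] 0.041
293 250 [-3.6   1.1   0.56] 0.045
```

View pics/w6.png

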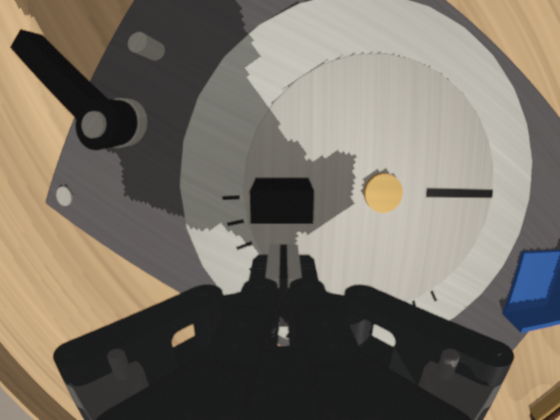

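View pics/side6z.png

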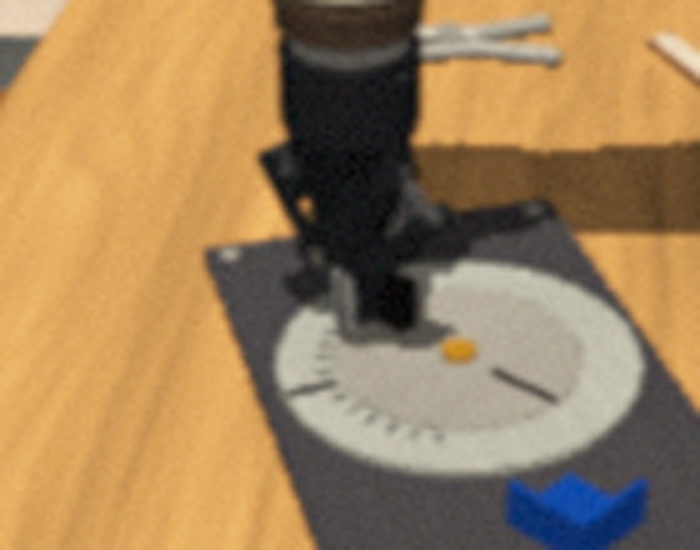

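TCP at z = 0.009, below the dial's top, and there's no contact, so the tips are really at about 0.037. I'll lower 1 cm more, then push.

Run:
```python
from h import *
c=fpos(-35.3,.032)
print([rel(*c,*fpos(l,t)) for l,t in [(-35.3,t) for t in(.0305,.0265,.0225,.0195,.0180)]+[(-35.3-2.5*k,.018) for k in range(1,6)]])
```

```text
[[[0, 0.15, -0.0], 0.0, 0], [[0, 0.55, -0.0], 0.0, 0], [[0, 0.95, -0.0], 0.0, 0], [[0, 1.25, 0.0], 0.0, 0], [[0, 1.4, -0.0], 0.0, 0], [[0, 1.62, -0.07], 2.5, 0], [[0, 1.85, -0.14], 5.0, 0], [[0, 2.08, -0.19], 7.5, 0], [[0, 2.31, -0.24], 10.0, 0], [[0, 2.55, -0.27], 12.5, 0]]
```

Call:
play_rows(rows=[[[0.4,0,0],0,0],[[0.8,0,0],0,0],[[1,0,0],0,0],[[1,0.2,0],0,0],[[1,0.5,0],0,0],[[1,0.8,0],0,0],[[1,1,0],0,0],[[1,1.2,0],0,0],[[1,1.3,0],0,0],[[1,1.3,0],0,0]])

```text
time: 6.52
ee_pos: [0.6384, 0.0445, 0.0002]
tcp_rot: [-147.8, 90.0, -3.2]
wrist_force: [0.8, 0.4, -0.6]
opening: 0.0005
```

Run:
```python
from h import *
look('w7')
```

```text
t 6.52 [6.384e-01 4.450e-02 2.000e-04] yyaw -125.3 F [ 0.8  0.4 -0.6]
dial [(0.03, 141.8, 145.9), (144.56, 132.5, 6.2)]
ring [(43.02, 158.3, 108.3), (-54.16, 69.7, 50.3)]
```

View pics/w7.png

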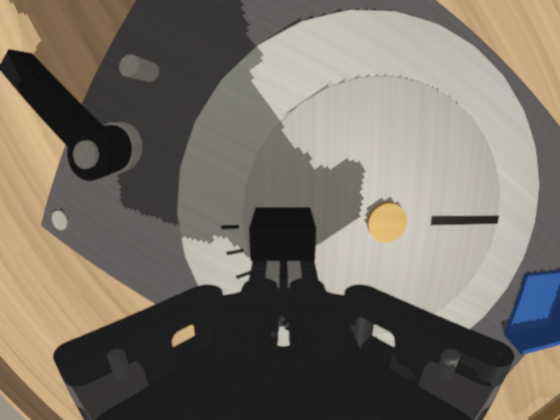

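The tips (283,262) now sit right behind the lug (283,235). Now the push, 30° per call.

Run:
```python
from h import *
c=fpos(-35.3,.019)
print([rel(*c,*fpos(-35.3-2.5*k,.018)) for k in range(0,12)])
c=fpos(-62.8,.018)
print([rel(*c,*fpos(-62.8-2.5*k,.018)) for k in range(1,13)])
```

```text
[[[0, 0.1, 0.0], 0.0, 0], [[0, 0.32, -0.07], 2.5, 0], [[0, 0.55, -0.14], 5.0, 0], [[0, 0.78, -0.19], 7.5, 0], [[0, 1.01, -0.24], 10.0, 0], [[0, 1.25, -0.27], 12.5, 0], [[0, 1.48, -0.29], 15.0, 0], [[0, 1.72, -0.31], 17.5, 0], [[0, 1.95, -0.31], 20.0, 0], [[0, 2.19, -0.3], 22.5, 0], [[0, 2.42, -0.28], 25.0, 0], [[0, 2.66, -0.25], 27.5, 0]]
[[[0, 0.22, -0.07], 2.5, 0], [[0, 0.45, -0.14], 5.0, 0], [[0, 0.68, -0.19], 7.5, 0], [[0, 0.91, -0.24], 10.0, 0], [[0, 1.15, -0.27], 12.5, 0], [[0, 1.38, -0.29], 15.0, 0], [[0, 1.62, -0.31], 17.5, 0], [[0, 1.85, -0.31], 20.0, 0], [[0, 2.09, -0.3], 22.5, 0], [[0, 2.32, -0.28], 25.0, 0], [[0, 2.56, -0.25], 27.5, 0], [[0, 2.79, -0.22], 30.0, 0]]
```

Call:
play_rows(rows=[[[0,0.1,0],0,0],[[0,0.32,-0.07],2.5,0],[[0,0.55,-0.14],5,0],[[0,0.78,-0.19],7.5,0],[[0,1.01,-0.24],10,0],[[0,1.25,-0.27],12.5,0],[[0,1.48,-0.29],15,0],[[0,1.72,-0.31],17.5,0],[[0,1.95,-0.31],20,0],[[0,2.19,-0.3],22.5,0],[[0,2.42,-0.28],25,0],[[0,2.66,-0.25],27.5,0]])

```text
time: 7.57
ee_pos: [0.6257, 0.0219, 0.0001]
tcp_rot: [-92.8, 89.9, 24.3]
wrist_force: [2.0, 1.3, -1.3]
opening: 0.0001
```

Run:
```python
from h import *
look('w8')
```

```text
t 7.57 [6.257e-01 2.190e-02 1.000e-04] yyaw -152.9 F [ 2.   1.3 -1.3]
dial [(-17.71, 151.5, 126.4), (117.56, 133.9, 6.4)]
ring [(15.33, 160.0, 108.9), (-68.16, 73.7, 38.9)]
```

View pics/w8.png

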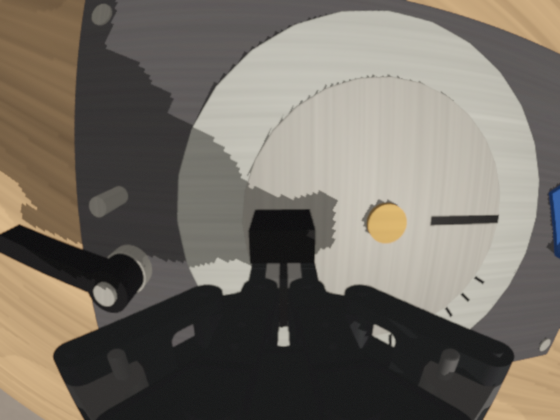

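The dial follows: it reads 117.6°, with the index at (465,219). I'll continue.

Call:
play_rows(rows=[[[0,0.22,-0.07],2.5,0],[[0,0.45,-0.14],5,0],[[0,0.68,-0.19],7.5,0],[[0,0.91,-0.24],10,0],[[0,1.15,-0.27],12.5,0],[[0,1.38,-0.29],15,0],[[0,1.62,-0.31],17.5,0],[[0,1.85,-0.31],20,0],[[0,2.09,-0.3],22.5,0],[[0,2.32,-0.28],25,0],[[0,2.56,-0.25],27.5,0],[[0,2.79,-0.22],30,0]])

```text
time: 8.62
ee_pos: [0.6018, 0.007, 0.0001]
tcp_rot: [-86.0, 89.9, 1.1]
wrist_force: [3.3, 0.5, -2.0]
opening: 0.0004
```

Call:
play_rows(rows=[[[0,0.22,-0.07],2.5,0],[[0,0.45,-0.14],5,0],[[0,0.68,-0.19],7.5,0],[[0,0.91,-0.24],10,0],[[0,1.15,-0.27],12.5,0],[[0,1.38,-0.29],15,0],[[0,1.62,-0.31],17.5,0],[[0,1.85,-0.31],20,0],[[0,2.09,-0.3],22.5,0],[[0,2.32,-0.28],25,0],[[0,2.56,-0.25],27.5,0],[[0,2.79,-0.22],30,0]])

```text
time: 9.62
ee_pos: [0.5738, 0.0061, 0.0001]
tcp_rot: [-67.9, 89.9, -10.8]
wrist_force: [3.4, -0.3, -2.0]
opening: 0.0003
```

Run:
```python
from h import *
look('w9')
```

```text
t 9.62 [5.738e-01 6.100e-03 1.000e-04] yyaw 147.1 F [ 3.4 -0.3 -2. ]
dial [(56.82, 124.9, 6.8), (-73.28, 111.5, 119.5)]
ring [(-48.2, 142.1, 119.8), (27.2, 138.5, 3.1)]
```

View pics/w9.png

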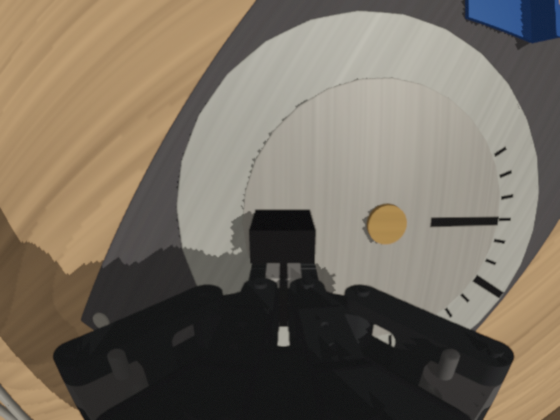

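Dial 56.8°, long line 27.2° (now visible at (487,286)), so 29.6° remain. I'll go 26° and look again.

Call:
play_rows(rows=[[[0,0.22,-0.07],2.5,0],[[0,0.45,-0.14],5,0],[[0,0.68,-0.19],7.5,0],[[0,0.91,-0.24],10,0],[[0,1.15,-0.27],12.5,0],[[0,1.38,-0.29],15,0],[[0,1.62,-0.31],17.5,0],[[0,1.85,-0.31],20,0],[[0,2.09,-0.3],22.5,0],[[0,2.32,-0.28],25,0],[[0,2.42,-0.27],26,0],[[0,2.42,-0.27],26,0]])

```text
time: 10.67
ee_pos: [0.5518, 0.0169, 0.0002]
tcp_rot: [-47.8, 90.0, -16.5]
wrist_force: [2.4, -0.4, -1.0]
opening: 0.0
```

Run:
```python
from h import *
look('w10')
```

```text
t 10.67 [5.518e-01 1.690e-02 2.000e-04] yyaw 121.2 F [ 2.4 -0.4 -1. ]
dial [(30.24, 118.6, 6.7), (-99.24, 104.8, 119.8)]
ring [(-72.73, 134.2, 114.4), (27.05, 131.1, 3.2)]
```

View pics/w10.png

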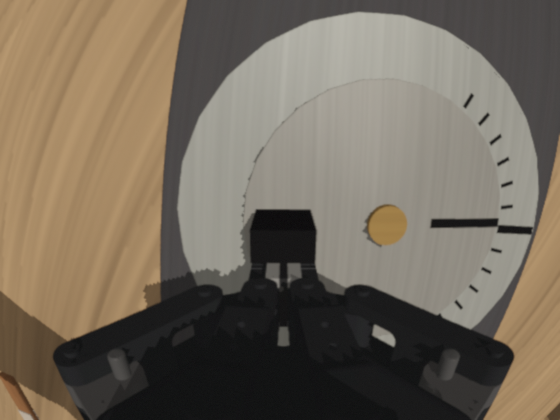

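Index at 30.2°, long line at 27.1°: 3.1° more.

Call:
play_rows(rows=[[[0,0.09,-0.03],1,0],[[0,0.18,-0.06],2,0],[[0,0.28,-0.09],3.1,0],[[0,0.28,-0.09],3.1,0],[[0,0.28,-0.09],3.1,0],[[0,0.28,-0.09],3.1,0]])

```text
time: 11.22
ee_pos: [0.5493, 0.0189, 0.0001]
tcp_rot: [33.9, 90.0, 62.0]
wrist_force: [2.5, 0.1, 0.6]
opening: -0.0003
```

Run:
```python
from h import *
look('w11')
```

```text
t 11.22 [5.493e-01 1.890e-02 1.000e-04] yyaw 118.1 F [2.5 0.1 0.6]
dial [(26.96, 118.3, 6.7), (-102.47, 104.1, 120.0)]
ring [(-75.81, 133.7, 113.8), (27.05, 131.2, 3.0)]
```

View pics/w11.png

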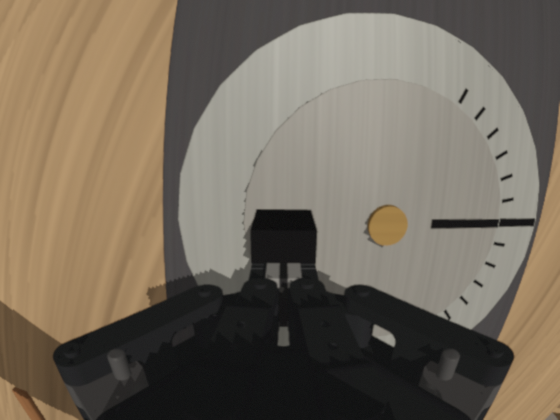

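Aligned: index 26.96°, long line 27.05°. Next I back straight off, rise, and check again from above.

Call:
play_rows(rows=[[[0,-0.2,0],0,0],[[0,-0.6,0],0,0],[[0,-1.2,0],0,0],[[0,-1.6,0],0,0],[[-1,-1.6,0],0,0],[[-3,-1.6,0],0,0],[[-6,-1.6,0],0,0],[[-9,-1.6,0],0,0],[[-12,-1.6,0],0,0],[[-14,-1.6,0],0,0],[[-14,-1.6,0],0,0],[[-14,-1.6,0],0,0]])

```text
time: 12.27
ee_pos: [0.5576, 0.0047, 0.1418]
tcp_rot: [-25.7, 89.8, 2.3]
wrist_force: [0.2, 0.5, -1.4]
opening: -0.0003
```

```bash
cat >> h.py <<'E'
PHI0=YAW-90
def lpos(phi,tang,rad=.050):
    l=np.radians(phi);return PIV+rad*np.array([np.cos(l),np.sin(l)])+tang*np.array([-np.sin(l),np.cos(l)]),phi-90
E
python3 - <<'E'
from h import *
img,p,A=look('w12');print(ringfit(img,p,A))
f,y=lpos(-80.3,.026);print(f,y,plan([*f,.08],y),bot.get_obs()['q'])
E
```

```text
t 12.27 [0.5576 0.0047 0.1418] yyaw 118.1 F [ 0.2  0.5 -1.4]
dial [(27.2, 120.3, 6.3), (-148.29, 97.1, 24.4)]
ring [(27.19, 133.6, 3.1)]
(array([0.58523945, 0.05962834]), np.float64(0.10323217111960219), np.float64(0.8823529411764706))
[ 0.70885276 -0.09410445] -170.3 (array([  6.04, -15.86,   8.75]), np.float64(-71.6)) [4.79074353e-01 5.04122466e+00 2.65122271e+00 8.75794486e+01
 3.86192670e-03 6.24093108e+01]
```

View pics/w12.png

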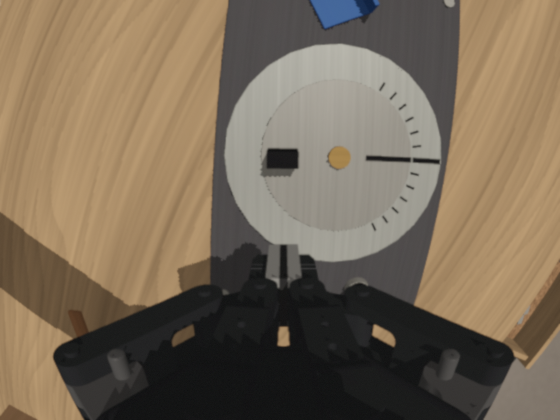

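Index 27.20°, long line 27.19°. Now over to the outer side of the lever.

Call:
play_rows(rows=[[[0,-1.5,0.8],-7,0],[[0,-3,1.6],-14,0],[[0,-4.6,2.5],-21,0],[[0,-6.2,3.4],-28,0],[[0,-7.8,4.3],-35,0],[[0,-9.4,5.2],-42,0],[[0,-11,6.1],-49,0],[[0,-12.6,7],-56,0],[[0,-14.2,7.9],-63,0],[[0,-15.9,8.75],-70,0],[[0,-15.9,8.75],-71.6,0],[[0,-15.9,8.75],-71.6,0]])

```text
time: 13.32
ee_pos: [0.7087, -0.0949, 0.1373]
tcp_rot: [72.0, 89.8, 171.7]
wrist_force: [-0.0, 0.3, 1.0]
opening: -0.0001
```

Run:
```python
from h import *
o,p,A=pose();print(p,o['q']);img,d=bot.camera('wrist');cv2.imwrite('pics/w13.png',img)
hsv=cv2.cvtColor(img,cv2.COLOR_BGR2HSV)
f,y=lpos(-80.3,.026);print(plan([*f,-.004],y))
uv=wproj(np.array([[*(PIV+r*np.array([np.cos(np.radians(-80.3)),np.sin(np.radians(-80.3))])),.04] for r in(0,.08)]),p,A);print(uv)
uv=wproj(np.array([[*lpos(-80.3,t,r)[0],.04] for r,t in((.05,.006),(.05,-.006),(.08,0))]),p,A);print(uv)
```

```text
[ 0.70868553 -0.09491511  0.13729711] [-7.62933206e+00  2.84551576e+01  3.11604199e+01  9.29166756e+01
  2.39869811e-03 -1.73404945e+01]
(array([14.2 , -0.09,  0.02]), np.float64(-0.1))
[[342.79142339 171.52495618]
 [246.15284896 171.16405577]]
[[282.54800455 178.24006476]
 [282.5633202  163.82071446]
 [246.15284896 171.16405577]]
```

View pics/w13.png

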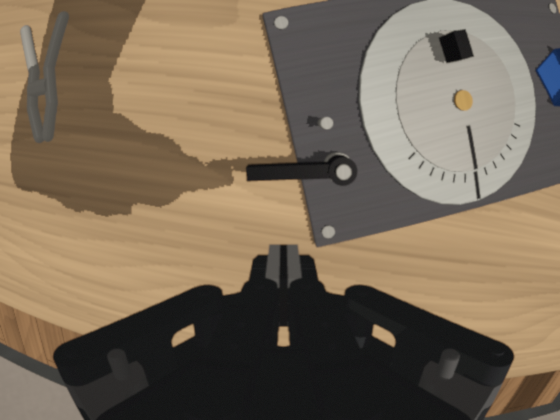

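The model matches the picture (pivot (343,172), tip (247,172)). I descend beside the lever.

Call:
play_rows(rows=[[[2.5,0,0],0,0],[[5,0,0],0,0],[[7.5,0,0],0,0],[[10,0,0],0,0],[[12,0,0],0,0],[[13.2,0,0],0,0],[[14,0,0],0,0],[[14,0,0],0,0],[[14,0,0],0,0]])

```text
time: 14.12
ee_pos: [0.7091, -0.0943, 0.0008]
tcp_rot: [-109.1, 90.0, -9.5]
wrist_force: [0.7, -0.4, 1.0]
opening: 0.0001
```

Run:
```python
from h import *
o,p,A=pose();print(o['time'],p,o['q'],o['wrist_force']);img,d=bot.camera('wrist');cv2.imwrite('pics/w14.png',img)
f,y=lpos(-80.3,.026);print(plan([*f,-.004],y))
c=lpos(-80.3,.026)
print([rel(*c,*lpos(-80.3-2.5*k,t)) for k,t in [(0,.023),(0,.020),(0,.0175)]+[(k,.017) for k in range(1,9)]])
c=lpos(-100.3,.017)
print([rel(*c,*lpos(-100.3-2.5*k,.017)) for k in range(1,13)])
```

```text
14.1167 [ 0.70907994 -0.09425013  0.00075708] [-7.57083814e+00  2.85152277e+01  1.61559923e+01  7.76078191e+01
 -1.09945710e-03 -1.72344578e+01] [ 0.65358629 -0.44651839  0.99639473]
(array([0.55, 0.06, 0.03]), np.float64(-0.0))
[[[0, 0.3, -0.0], 0.0, 0], [[0, 0.6, -0.0], 0.0, 0], [[0, 0.85, 0.0], 0.0, 0], [[0, 1.12, -0.07], 2.5, 0], [[0, 1.34, -0.13], 5.0, 0], [[0, 1.57, -0.18], 7.5, 0], [[0, 1.79, -0.22], 10.0, 0], [[0, 2.02, -0.25], 12.5, 0], [[0, 2.25, -0.27], 15.0, 0], [[0, 2.48, -0.28], 17.5, 0], [[0, 2.71, -0.28], 20.0, 0]]
[[[0, 0.22, -0.07], 2.5, 0], [[0, 0.44, -0.13], 5.0, 0], [[0, 0.67, -0.18], 7.5, 0], [[0, 0.89, -0.22], 10.0, 0], [[0, 1.12, -0.25], 12.5, 0], [[0, 1.35, -0.27], 15.0, 0], [[0, 1.58, -0.28], 17.5, 0], [[0, 1.81, -0.28], 20.0, 0], [[0, 2.04, -0.27], 22.5, 0], [[0, 2.27, -0.25], 25.0, 0], [[0, 2.5, -0.22], 27.5, 0], [[0, 2.73, -0.18], 30.0, 0]]
```

View pics/w14.png

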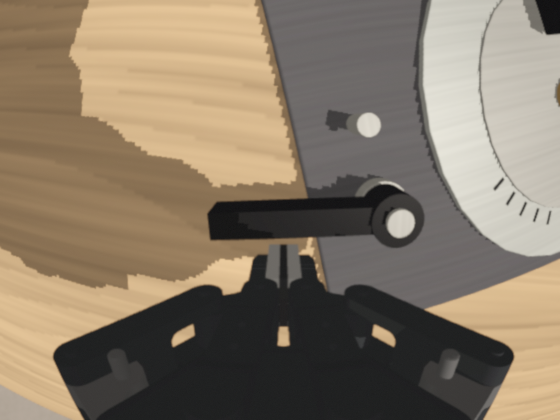

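Fingertips are beside the lever. I lower 5 mm more and start the push.

Call:
play_rows(rows=[[[0.5,0,0],0,0],[[0.5,0.3,0],0,0],[[0.5,0.6,0],0,0],[[0.5,0.85,0],0,0],[[0.5,1.12,-0.07],2.5,0],[[0.5,1.34,-0.13],5,0],[[0.5,1.57,-0.18],7.5,0],[[0.5,1.79,-0.22],10,0],[[0.5,2.02,-0.25],12.5,0],[[0.5,2.25,-0.27],15,0],[[0.5,2.48,-0.28],17.5,0],[[0.5,2.71,-0.28],20,0]])

```text
time: 15.17
ee_pos: [0.6829, -0.1019, -0.0046]
tcp_rot: [-89.4, 89.9, -9.9]
wrist_force: [1.4, -0.1, -0.7]
opening: 0.0001
```

Run:
```python
from h import *
look('w15')
```

```text
t 15.17 [ 0.6829 -0.1019 -0.0046] yyaw 169.5 F [ 1.4 -0.1 -0.7]
dial [(-156.45, 6.1, 47.7), (73.59, 6.1, 94.5), (162.65, 6.1, 35.1)]
ring []
```

View pics/w15.png

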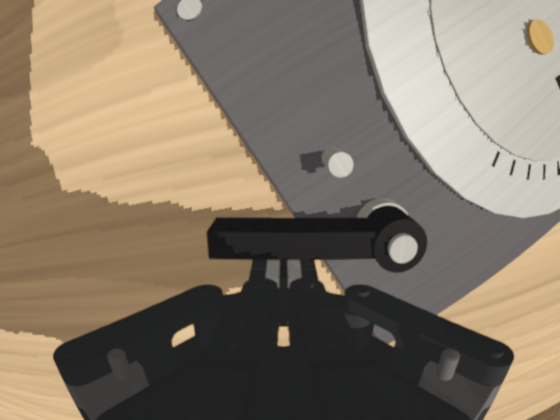

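The lever follows. 30° more.

Call:
play_rows(rows=[[[0,0.22,-0.07],2.5,0],[[0,0.44,-0.13],5,0],[[0,0.67,-0.18],7.5,0],[[0,0.89,-0.22],10,0],[[0,1.12,-0.25],12.5,0],[[0,1.35,-0.27],15,0],[[0,1.58,-0.28],17.5,0],[[0,1.81,-0.28],20,0],[[0,2.04,-0.27],22.5,0],[[0,2.27,-0.25],25,0],[[0,2.5,-0.22],27.5,0],[[0,2.73,-0.18],30,0]])

```text
time: 16.22
ee_pos: [0.6559, -0.0986, -0.0046]
tcp_rot: [-57.7, 89.9, -8.1]
wrist_force: [1.8, -0.6, -0.6]
opening: -0.0002
```

Run:
```python
from h import *
o,p,A=pose();print(o['time'],p,o['wrist_force']);img,d=bot.camera('wrist');cv2.imwrite('pics/w16.png',img)
for phi in(-128,-130.3,-133,-135.8):print(phi,wproj(np.array([[*lpos(phi,t,r)[0],.04] for r,t in((0,0),(.08,0),(.08,-.006))]),p,A).round(0).tolist())
c=lpos(-130.3,.017);print([rel(*c,*lpos(-130.3-k,.017)) for k in(1,2,3,4,5,5.5)])
```

```text
16.2167 [ 0.65585919 -0.09864249 -0.00463905] [ 1.83045689 -0.60660075 -0.64927078]
-128 [[401.0, 245.0], [210.0, 254.0], [209.0, 240.0]]
-130.3 [[401.0, 245.0], [210.0, 246.0], [209.0, 233.0]]
-133 [[401.0, 245.0], [209.0, 238.0], [209.0, 224.0]]
-135.8 [[401.0, 245.0], [209.0, 229.0], [210.0, 215.0]]
[[[0, 0.09, -0.03], 1.0, 0], [[0, 0.18, -0.06], 2.0, 0], [[0, 0.26, -0.08], 3.0, 0], [[0, 0.35, -0.11], 4.0, 0], [[0, 0.44, -0.13], 5.0, 0], [[0, 0.49, -0.14], 5.5, 0]]
```

View pics/w16.png

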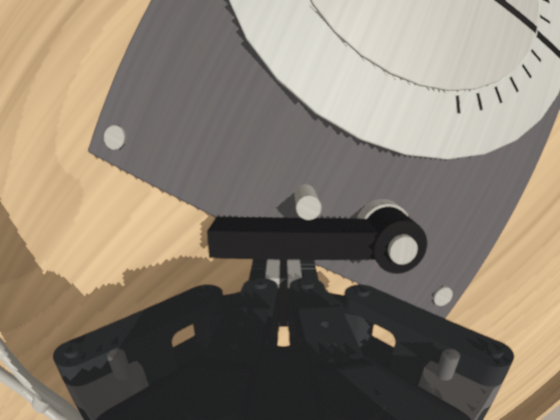

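The lever is at about 1.1 rad, just short of the pin (308,203). A slow last 5°.

Call:
play_rows(rows=[[[0,0.05,-0.01],0.5,0],[[0,0.09,-0.03],1,0],[[0,0.13,-0.04],1.5,0],[[0,0.18,-0.06],2,0],[[0,0.22,-0.07],2.5,0],[[0,0.26,-0.08],3,0],[[0,0.31,-0.09],3.5,0],[[0,0.35,-0.11],4,0],[[0,0.4,-0.12],4.5,0],[[0,0.4,-0.12],4.5,0]])

```text
time: 17.1
ee_pos: [0.6517, -0.0969, -0.005]
tcp_rot: [-85.6, 90.0, -40.5]
wrist_force: [1.9, -1.8, 1.4]
opening: 0.0001
```

Run:
```python
from h import *
o,p,A=pose();print(o['time'],p,o['wrist_force']);img,d=bot.camera('wrist');cv2.imwrite('pics/w17.png',img)
```

```text
17.1 [ 0.65173814 -0.09692295 -0.00496515] [ 1.89902634 -1.80531087  1.38109758]
```

View pics/w17.png

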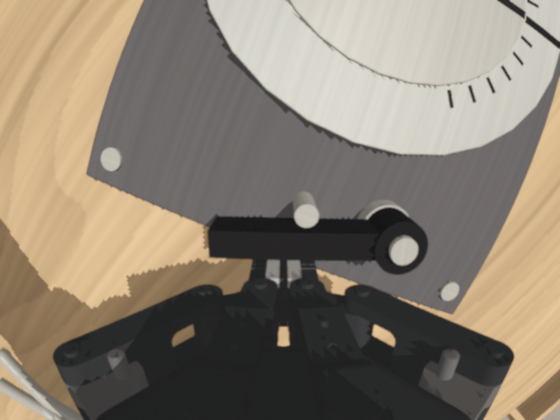

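Call:
play_rows(rows=[[[0,0.03,-0.01],0.3,0],[[0,0.06,-0.02],0.6,0],[[0,0.09,-0.03],1,0],[[0,0.09,-0.03],1,0],[[0,0.09,-0.03],1,0]])

```text
time: 17.57
ee_pos: [0.6515, -0.097, -0.0049]
tcp_rot: [-77.1, 89.9, -33.0]
wrist_force: [5.2, -3.6, -0.1]
opening: 0.0002
```

Call:
play_rows(rows=[[[0,-0.3,0],0,0],[[0,-0.8,0],0,0],[[0,-1.5,0],0,0],[[0,-2,0],0,0],[[-1.5,-2,0],0,0],[[-4,-2,0],0,0],[[-7,-2,0],0,0],[[-10,-2,0],0,0],[[-13,-2,0],0,0],[[-16,-2,0],0,0],[[-18,-2,0],0,0],[[-18,-2,0],0,0]])

```text
time: 18.57
ee_pos: [0.6663, -0.1113, 0.1803]
tcp_rot: [-52.5, 89.6, -8.3]
wrist_force: [0.6, -0.1, 0.0]
opening: 0.0
```

Run:
```python
from h import *
look('w18')
o,p,A=pose()
for phi in(-130.3,-135.8):print(phi,wproj(np.array([[*lpos(phi,0,r)[0],.04] for r in(0,.08)]),p,A).round(1).tolist())
a=cv2.imread('pics/scene0.png')
i,_=bot.camera('scene');cv2.imwrite('pics/scene18.png',i)
```

```text
t 18.57 [ 0.6663 -0.1113  0.1803] yyaw 134.2 F [ 0.6 -0.1  0. ]
dial [(-163.82, 173.7, 36.7), (127.34, 173.7, 109.0), (27.88, 117.9, 5.1)]
ring [(-163.11, 175.1, 34.2), (121.71, 175.1, 116.8), (27.44, 123.9, 2.6)]
-130.3 [[335.2, 151.4], [250.8, 159.1]]
-135.8 [[335.2, 151.4], [250.3, 151.0]]
```

View pics/w18.png

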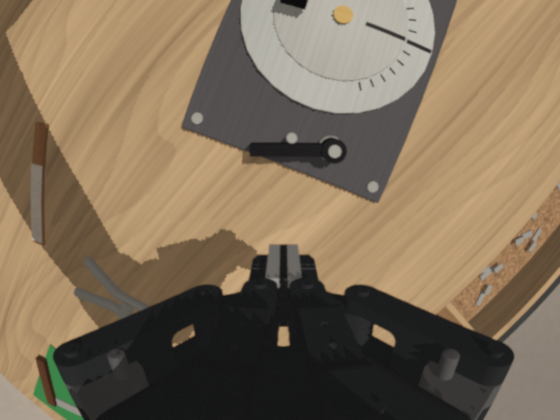

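View pics/scene18.png

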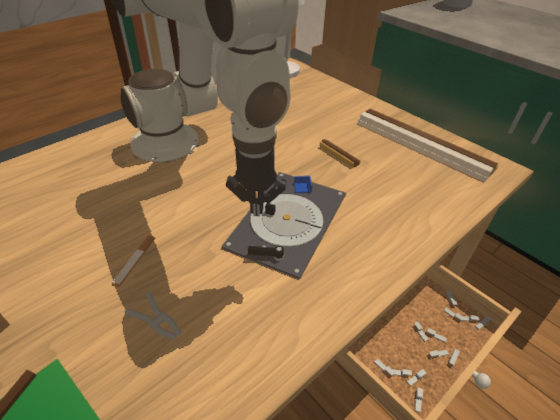

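The final wrist view shows the lever from (335,151) to (251,150), matching the stop-pin prediction of (250,151). The index and long line run together at (400,37). In the scene view all four bystanders are where they began, and the arm is clear, so I'm handing in.

Run:
```python
from workcell import bot
print(bot.job_done())
```

```text
the job is handed in; nothing more can be done
None
```

I turned the dial clockwise by its lug until the index met the long line, then swung the lock lever to its stop pin, and backed away clear. The job is handed in at about 18.6 s, but no verdict was reported.

**Dial:** After I withdrew from the lug, the index read 27.20° against 27.19° for the long line. The last look, from an edge-of-view angle after the lever push, gave 27.9° against 27.4°. That is about 0.6 mm at the index end, inside the 5 mm allowed.

**Lever:** It measured about 1.2 rad, with its tip within 1 px of where the stop position predicts.

**Forces and surroundings:** The wrist force readings taken after each push stayed under about 7 N. The bystanders looked unmoved in the scene picture, compared by eye only.

**Disagreements with what was given:**
- **Finger length:** The closed fingertips end about 28 mm behind the stated TCP. My first push passed over the lug without touching it, so I ran with the TCP that much lower.
- **Lug direction:** By geometry, pushing the lug's +y face turns the dial anticlockwise, not clockwise as the text says. I pushed the other face, and the dial turned clockwise.
- **Ring position:** The scene and side cameras disagreed by about 7 mm on the ring's centre. I used the wrist camera's value, which lay between them.

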